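# Set and lock the edge-distance ring of a rivet-setting stand

### The arm

A 7-joint arm with a two-finger parallel gripper is mounted at the origin on the work surface. World frame = base frame: x ahead of the robot, y to its left, z up, the work surface at z = 0. Lengths are in m, angles in rad, forces in N, time in s.
With the tool pointing down it reaches from about 0.35 to 0.9 m from the base axis. Payload 19.9 kg.
Tool frame: the origin (TCP) lies between the finger pads; the fingertips stand 19 mm ahead of it and the grasp point (between the pads) is the TCP; z points along the fingers, y is the line along which they close (so a half turn about z gives the same grasp; the last joint's range is limited). The gripper opens to 94 mm and grips with 3 to 60 N. Pads are 16 mm wide; open, the fingers measure 119 mm over their backs; the gripper's body (75 mm by 177 mm) begins 78 mm behind the grasp point.
Start: joints at [-1.323, 0.417, -0.01, 1.614, 0.005, 1.111, -0.053], TCP at [0.179, 0.599, 0.224] pointing down, gripper open.
Joint ranges: [-2.81, 2.81], [-0.39, 2.02], [-1.27, 1.25], [0.06, 2.57], [-1.19, 4.33], [0.19, 2], [-2.82, 2.82]. Speed limits (rad/s): [1.89, 1.89, 2.39, 2.39, 3.01, 3.01, 3.01].

### API

Orientations are given as a 3x3 rotation matrix whose columns are the frame's x, y, z axes.
In Python, from rig import robot gives the robot as it stands. Calls block until the motion is done:
- robot.move_ptp(position, orientation): joint-space move of the TCP to a pose.
- robot.move_linear(position, velocity=0.15, frame=None, threshold=None): straight line of the TCP; frame=None keeps the orientation; velocity is the mean speed in m/s. With threshold (N) it stops when the force on the tool has changed by that much, and returns True; else False.
- robot.goto_joints(angles): joint-space move.
- robot.gripper_to(opening): finger opening in m; the grip force is fixed at half the most; returns when the fingers have stopped.
- robot.pause(seconds).
- robot.ik(position, orientation): joint angles nearest the present ones, or None.
- robot.get_state(): the state.
- robot.grab_frame(name): name is "scene" or "top"; returns the picture (480x640x3 uint8, red, green, blue); there is no depth.
- robot.camera_info(name): a dict with "fx", "fy", "cx", "cy" (pixels), "dist" ([k1, k2, p1, p2, k3] as OpenCV has them; the pictures are not rectified), "rvec" (rotation vector, rad) and "tvec" (3), from world to camera coordinates, as OpenCV has them. Camera axes: x right, y down, z forward; pixel columns grow to the right and rows downward; lengths in m; the calibration is good to about 2 mm. A picture is of the moment at which its call begins. camera_info takes no time and is no camera call.
A pose or a line that the arm cannot do raises robot.PlanningError and nothing moves.
- robot.sign_off(): hands the job in; it is judged then, once.
The state is a dict: "time": time; "qpos": joint angles; "joint_vel": joint speeds; "effort": joint torques, N m; "ee_pos": TCP position; "tool_rot": TCP orientation; "force": force on the tool from outside, world axes, zero at the start; "moment": the same for the moment, N m; "opening": finger opening in m; "grasp_force": force on a finger pad.
Only numpy, scipy, OpenCV 4.12 (cv2) and the standard library are available. Lean on these libraries where they do the work, as an engineer would, in place of code of your own. Each camera call takes 0.05 s, during which the arm holds its last target. There are 200 camera calls.

### The job

On the rivet-setting stand, push the ring's lever round with a fingertip until its pointer lines up with the one long mark on the scale. Then push the small clamp lever round clockwise, fully against its stop, to lock the setting, leaving the pointer on the long mark, and move clear. Only push, gently: do not pinch the levers, and leave the tools and jars standing around where they are.

Things in the scene. Friction and masses are not known exactly. Their poses are not given: they have to be found in the camera images.
- stand: Fixed dark steel round base, 280 mm across and 18 mm high, bolted to the bench; origin at the centre of its underside, z up. In its middle a bronze domed anvil, 60 mm across, top 68 mm above the bench (fixed). Around the anvil lies a steel ring, 100 mm across, top at 40 mm, which turns about the stand's vertical axis.
- ring (a joint): Angle of the ring, rad, -1.0 to 1.0 (stops). At 0 the lever points along the stand's own -x; growing values turn it counter-clockwise seen from above (the lever points along the angle pi + value from the stand's +x). It starts at -0.9 to -0.6, so that the long mark is always counter-clockwise of it. Stiff turning (about 0.22 N m, some 3 N at the post) and it stays where it is left: no spring, no click.
- ring_post (a point): Top of the upright bright metal post of the ring's lever: round, 14 mm thick, from 34 to 86 mm above the bench, 85 mm from the stand's axis. Push it sideways. The flat bar that carries it is 12 mm wide, its top 38 mm above the bench.
- pointer (a point): Tip of the narrow bright pointer, 4 mm wide, at the outer end of the ring's lever, 108 mm from the stand's axis, 33 mm above the bench, on the same radius as the post.
- scale: Fixed aluminium arc plate on the stand around its -x side, 110 to 138 mm from the stand's axis, top 25 mm above the bench, with nine dark radial marks 0.2 rad apart: eight short (11 mm) and one long (26 mm, right across the plate), the seventh counted counter-clockwise as seen from above. Origin on the stand's axis at bench height; the long mark lies along its own -x axis. It is mounted turned differently each time.
- mark (a point): Inner end of the long mark, 112 mm from the stand's axis, 25 mm above the bench.
- clamp (a joint): Angle of the clamp lever, rad, 0 (open) to 1.1 (against its stop, a steel pin 8 mm thick and 40 mm above the bench, locked; a light push seats it, it must not be forced with more than about 30 N); growing values turn it clockwise seen from above. At 0 it points at -72 degrees from the stand's +x. Starts at 0 to 0.25. Light friction (0.12 N m, some 2.5 N at the post), stays where it is left, does not itself turn the ring.
- clamp_post (a point): Top of the upright steel post at the end of the clamp lever: round, 12 mm thick, from 34 to 72 mm above the bench, 50 mm from the clamp's pivot. Push it sideways. The arm's top is 41 mm above the bench.
- clamp_pivot (a point): Top of the clamp lever's vertical pivot, 46 mm above the bench, 80 mm from the stand's axis; fixed. The hub is 30 mm across.
- setter: Bystander: loose steel rivet setter, 22 mm across and 60 mm tall, standing on the stand's base; origin at the centre of its underside.
- jar: Bystander: small glass jar with white lid, 60 mm across, 70 mm tall; origin under its centre.
- bottle: Bystander: green glass bottle, 66 mm across, 200 mm tall; origin under its centre.
- awl: Bystander: wooden-handled awl, lying along its own x, 200 mm long, 26 mm thick; origin at its middle on the bench.
- dish: Bystander: white china dish, 70 mm across, 25 mm high; origin under its centre.
- mallet: Bystander: mallet lying along its own x, 245 mm long, black head 60 mm thick and 85 mm wide at its +x end; origin under it, 100 mm from the head's middle.
- pliers: Bystander: orange-handled pliers lying flat along their own x, 160 mm long, 75 mm wide, 18 mm high; origin under the joint, the handles to -x.

How it is judged:
On the way, in this order (a step that is already met when the one before it is completed fails the run):
1. the pointer rests on the long mark while the clamp is still open (y of pointer in the frame of scale between -0.005 and 0.005 m and value of joint clamp below 0.5 rad and velocity of joint ring between -0.05 and 0.05 rad/s), for 0.2 s.
2. the clamp lever is against its stop with the pointer on the long mark (y of pointer in the frame of scale between -0.005 and 0.005 m and value of joint clamp above 1 rad), for 0.2 s.
At the end, for the whole second after the job is handed in: The pointer is within 5 mm, sideways, of the long mark's centre line, the clamp lever is within 0.1 rad of its stop, the ring is still (all of step 2 and velocity of joint ring between -0.02 and 0.02 rad/s); the robot touches nothing.
It fails at once if the clamp lever is closed (over 0.6 rad) while the pointer is more than 5 mm off the long mark (value of joint clamp above 0.6 rad and not (y of pointer in the frame of scale between -0.005 and 0.005 m)).
It fails at once if a lever is pinched or forced (more than 35 N between the fingers and the stand with its levers) (contact force between the fingers and stand above 35 N).
It fails at once if a bystander is lifted, carried or knocked away (2 cm for the setter, 3 cm for the others) (distance of setter from where it was at the start of the episode above 0.02 m or distance of any of jar, bottle, awl, dish, mallet, pliers from where it was at the start of the episode above 0.03 m).
It also fails if it takes over 58 s, if anything falls off the work surface, if the arm or the gripper's body presses on something with over 40 N, if the wrist force passes 120 N, or if a joint passes its speed limit or range.

## Working session

There is one attempt and no reset: what is moved stays moved. The work goes in short steps, each a Python script; the robot and the scene stay as the last script left them, time stands still between calls to the robot, and variables do not carry over. Pictures are saved under pics/ and viewed, at most 10 in all, crops included, and the job is handed in when it is done.

```bash
ls; mkdir -p pics; cat > h.py <<'E'
import numpy as np, cv2
from rig import robot
def cam(n):
    c=robot.camera_info(n); K=np.array([[c["fx"],0,c["cx"]],[0,c["fy"],c["cy"]],[0,0,1]])
    return K,np.array(c["dist"],float),np.array(c["rvec"],float),np.array(c["tvec"],float)
def toplane(n,px,z):
    K,d,r,t=cam(n); R=cv2.Rodrigues(r)[0]
    u=cv2.undistortPoints(np.array(px,float).reshape(-1,1,2),K,d).reshape(-1,2)
    D=np.c_[u,np.ones(len(u))]@R; C=-R.T@t
    return C+D*((z-C[2])/D[:,2])[:,None]
def proj(n,P):
    K,d,r,t=cam(n); return cv2.projectPoints(np.array(P,float).reshape(-1,1,3),r,t,K,d)[0].reshape(-1,2)
def save(n,f):
    im=robot.grab_frame(n); cv2.imwrite("pics/"+f,im[:,:,::-1]); return im
E
python3 - <<'E'
from h import *
for n in("scene","top"):
    save(n,n+"0.png"); K,d,r,t=cam(n); print(n,K[0,0],-cv2.Rodrigues(r)[0].T@t)
print(robot.get_state())
E
```

```text
pics
scene 536.4851686246079 [1.37360761 0.15428125 0.84678854]
top 483.35177801881673 [0.45196305 0.05298252 1.1712898 ]
{'time': 0.1, 'qpos': array([-1.32249424,  0.41792168, -0.01033293,  1.61407825,  0.00470435,
        1.1106845 , -0.05301316]), 'joint_vel': array([-1.64208402e-03, -4.50920173e-05, -4.54594607e-04, -2.18432129e-03,
        1.38007064e-03,  1.16023765e-03, -6.47508603e-05]), 'effort': array([ 2.01388801e-03, -8.52583122e+01,  6.39953557e-01, -4.26699364e+01,
       -4.88973164e-02,  1.63329189e-02,  6.00621820e-05]), 'ee_pos': array([0.17850846, 0.59865356, 0.22389809]), 'tool_rot': array([[-9.58307311e-01,  2.85739470e-01, -2.31754322e-04],
       [ 2.85739554e-01,  9.58306747e-01, -1.04231922e-03],
       [-7.57400109e-05, -1.06508350e-03, -9.99999430e-01]]), 'force': array([ 0.35266825, -0.545931  ,  0.94709082]), 'moment': array([-0.02948759, -0.00579644, -0.07048325]), 'grasp_force': 0.0, 'opening': 0.09397882524646468}
```

View pics/top0.png

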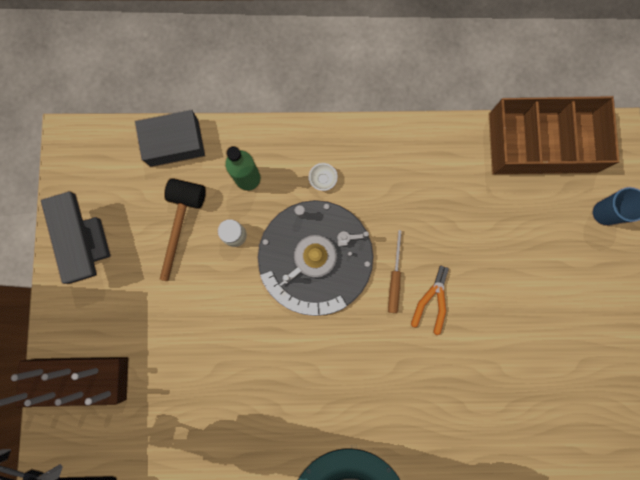

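View pics/scene0.png

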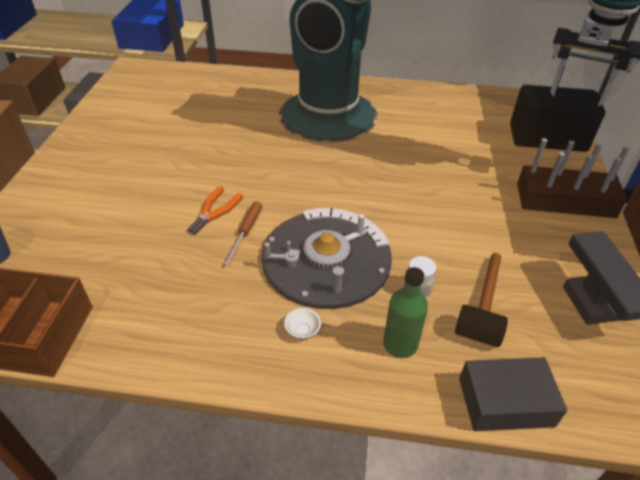

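```bash
python3 - <<'E'
from h import *
im=cv2.imread("pics/top0.png"); c=im[195:320,250:380]
cv2.imwrite("pics/c0.png",cv2.resize(c,None,fx=4.6,fy=4.6,interpolation=cv2.INTER_CUBIC))
# stand centre: dark low-saturation disc + its parts -> hull
hsv=cv2.cvtColor(im,cv2.COLOR_BGR2HSV)
m=((hsv[...,1]<75)).astype(np.uint8); m[:190]=0;m[:,:252]=0;m[330:]=0;m[:,380:]=0
cs=max(cv2.findContours(m,cv2.RETR_EXTERNAL,cv2.CHAIN_APPROX_NONE)[0],key=cv2.contourArea)
P=toplane("top",cs.reshape(-1,2),0.018)[:,:2]
h=cv2.convexHull(P.astype(np.float32)); print(cv2.minEnclosingCircle(h), cv2.fitEllipse(h))
# anvil
a=((hsv[...,1]>130)*(m==0)).astype(np.uint8); a[:235]=0;a[280:]=0;a[:,:295]=0;a[:,340:]=0
ys,xs=np.nonzero(a); print(xs.mean(),ys.mean(),toplane("top",[[xs.mean(),ys.mean()]],0.055))
E
```

```text
((0.5761719942092896, 0.06856899708509445), 0.1406233012676239) ((0.5760250687599182, 0.06957229971885681), (0.27462038397789, 0.2769406735897064), 65.51668548583984)
314.92493946731236 255.31234866828086 [[0.57568993 0.06914927 0.055     ]]
```

View pics/c0.png

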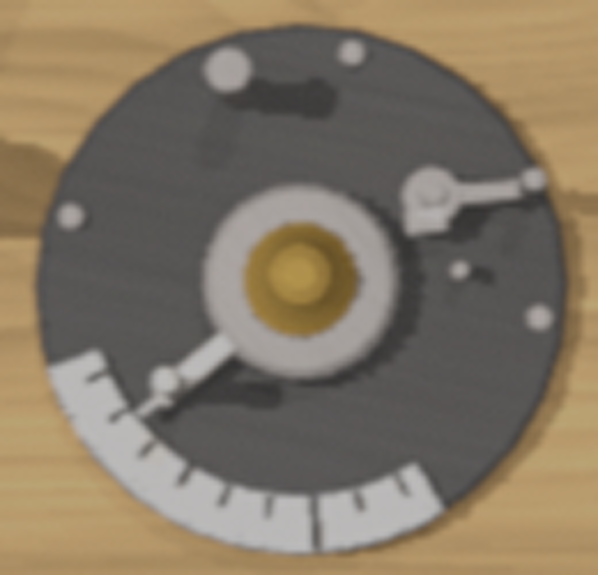

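```bash
cat >> h.py <<'E'
C=np.array([0.576,0.0692])
def crop(p): return (np.array(p,float)+.5)/4.6-.5+[250,195]
def pol(P,c=C): v=P[:,:2]-c; return np.c_[np.hypot(*v.T)*1000,np.arctan2(v[:,1],v[:,0])]
E
python3 - <<'E'
from h import *
g=lambda p,z:toplane("top",crop(p),z)
print("mark",pol(g([[314.5,497],[317,550]],.025)))
print("pointer/post",pol(g([[137,414]],.033)),pol(g([[165,379]],.086)))
pv=g([[430,190]],.046);cp=g([[534,178]],.072);pin=g([[459,269]],.040)
print("pivot",pv,pol(pv),"cpost",cp,pol(cp,pv[0,:2]),"pin",pin,pol(pin,pv[0,:2]))
# post / clamp cross-check in the scene view: project
im=cv2.imread("pics/scene0.png")
po=g([[165,379]],.086)[0]; mk=g([[314.5,497]],.025)[0]
for P in(po,mk,pv[0],cp[0],np.r_[C,.068]):
    u=proj("scene",P)[0]; cv2.circle(im,tuple(int(round(v*16)) for v in u),24,(0,0,255),1,cv2.LINE_AA,4)
cv2.imwrite("pics/s1.png",cv2.resize(im[195:320,250:400],None,fx=5,fy=5,interpolation=cv2.INTER_CUBIC))
E
```

```text
mark [[109.31620695  -3.08838467]
 [136.17805155  -3.09141159]]
pointer/post [[107.14535138   2.23603873]] [[83.99115344  2.23777202]]
pivot [[0.62190085 0.00257023 0.046     ]] [[80.90991284 -0.96756296]] cpost [[ 0.62347929 -0.0484132   0.072     ]] [[51.00785968 -1.5398464 ]] pin [[ 0.58173093 -0.0118796   0.04      ]] [[42.68981893 -2.79628702]]
```

View pics/s1.png

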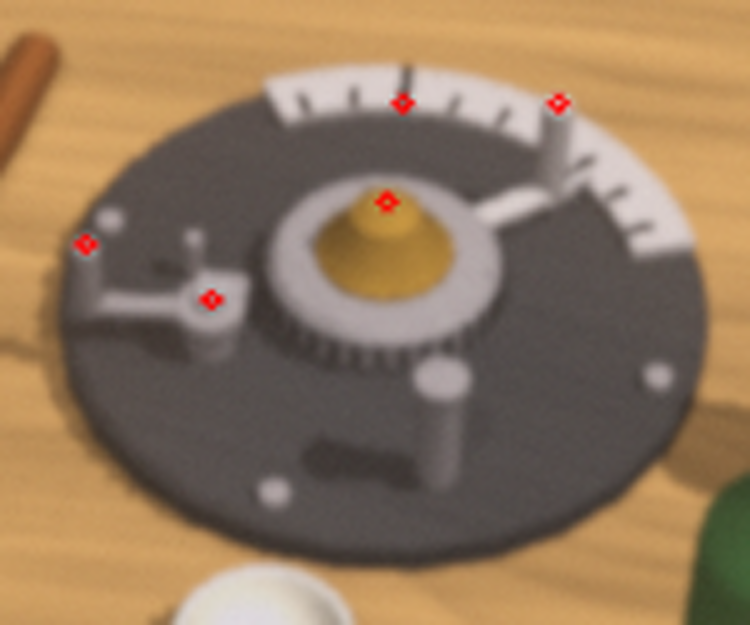

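```bash
cat >> h.py <<'E'
def pose(a,c,r,z,s,ccw=1):
    "TCP at angle a on a circle about c, tool x along (s) the pushing tangent, pointing down"
    t=s*ccw*np.array([-np.sin(a),np.cos(a),0]); d=np.array([0,0,-1.])
    return np.array([c[0]+r*np.cos(a),c[1]+r*np.sin(a),z]), np.c_[t,np.cross(d,t),d]
def arc(a0,a1,c,r,z,s,ccw=1,v=.05,th=15,step=.12):
    for a in np.linspace(a0,a1,max(1,int(np.ceil(abs(a1-a0)/step)))+1)[1:]:
        p,R=pose(a,c,r,z,s,ccw)
        if robot.move_linear(p,velocity=v,frame=R,threshold=th): print("threshold at",a); return True
    return False
def stat(c):
    S=robot.get_state(); v=S["ee_pos"][:2]-c
    print("t %.2f r %.4f a %.4f z %.4f"%(S["time"],np.hypot(*v),np.arctan2(v[1],v[0])%(2*np.pi),S["ee_pos"][2]),S["force"].round(1))
E
python3 - <<'E'
from h import *
pv=[.622,.0026]
for s in(1,-1):
    for a in(1.95,2.5,3.02): print(s,a,robot.ik(*pose(a,C,.085,.072,s)))
    for a in(-1.1,-1.7,-2.5): print("clamp",s,a,robot.ik(*pose(a,pv,.05,.072,s,-1)))
E
```

```text
1 1.95 [-0.42698124  0.50554681  0.13495075  1.888248   -0.09533172  0.75392907
  1.71085243]
1 2.5 [-0.36408085  0.44278089  0.08868131  1.99168245 -0.05828178  0.7094915
  2.26032614]
1 3.02 [-0.25542382  0.40776779  0.03965066  2.0476074  -0.02479899  0.68665441
  2.82015922]
clamp 1 -1.1 [-0.20658735  0.6430387   0.31195967  1.67835821 -0.24554815  0.85885661
  2.24985666]
clamp 1 -1.7 [-0.32196929  0.62787462  0.47357806  1.76015    -0.36724628  0.84228871
  1.76349369]
clamp 1 -2.5 [-0.40996143  0.58792609  0.53101474  1.85226531 -0.39882767  0.80852321
  0.9693675 ]
-1 1.95 [-0.76144262  0.5699186   0.57110722  1.89954642 -0.42161857  0.79335636
 -1.15233652]
-1 2.5 [-0.76931747  0.51013881  0.59577298  2.0048339  -0.41507406  0.74706202
 -0.56395602]
-1 3.02 [-0.65712765  0.45681386  0.52803831  2.06057404 -0.34795468  0.70992125
 -0.02802252]
clamp -1 -1.1 [-0.51919446  0.77249468  0.78708933  1.68941398 -0.64810556  0.95946138
 -0.58610923]
clamp -1 -1.7 [-0.47860081  0.69435257  0.70410396  1.76539791 -0.56072301  0.8929528
 -1.22519148]
clamp -1 -2.5 [-0.7550709   0.83878486  1.07927928  1.86234281 -0.88259446  1.01413057
 -1.78850205]
```

```bash
python3 - <<'E'
from h import *
robot.gripper_to(0.0)
robot.move_ptp(*pose(1.95,C,.085,.16,-1)); stat(C)
p,R=pose(1.95,C,.085,.072,-1); print(robot.move_linear(p,velocity=.1,threshold=10)); stat(C)
arc(1.95,2.93,C,.085,.072,-1,v=.04); stat(C)
save("scene","s2.png")
im=cv2.imread("pics/s2.png")
cv2.imwrite("pics/s2c.png",cv2.resize(im[170:310,250:400],None,fx=4,fy=4,interpolation=cv2.INTER_CUBIC))
E
```

```text
t 3.62 r 0.0860 a 1.9473 z 0.1600 [-0.3  0.3  0.7]
False
t 4.65 r 0.0849 a 1.9454 z 0.0726 [ 0.6 -0.   0.4]
t 8.10 r 0.0850 a 2.9286 z 0.0720 [ 0.6 -0.8 -0.7]
```

View pics/s2c.png

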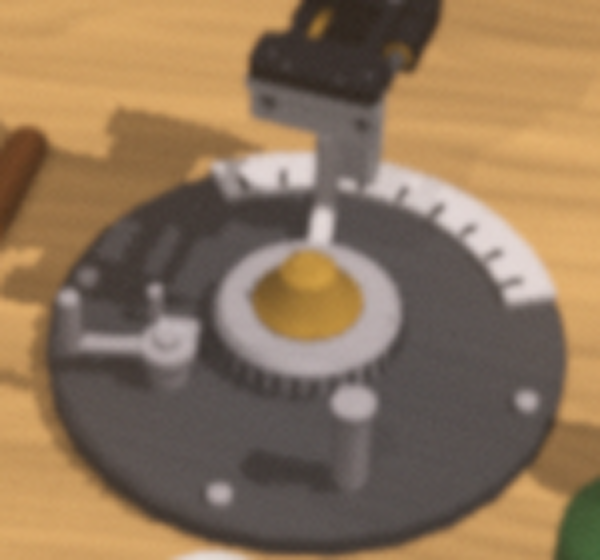

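```bash
python3 - <<'E'
from h import *
arc(2.9286,2.75,C,.085,.072,-1,v=.08)
p,R=pose(2.75,C,.085,.16,-1); robot.move_linear(p,velocity=.2)
robot.move_ptp([.42,.38,.2],R); stat(C)
save("top","t3.png")
im=cv2.imread("pics/t3.png"); cv2.imwrite("pics/c3.png",cv2.resize(im[195:320,250:380],None,fx=4.6,fy=4.6,interpolation=cv2.INTER_CUBIC))
E
```

```text
t 10.37 r 0.3460 a 2.0360 z 0.1995 [ 0.6 -0.8 -0. ]
```

View pics/c3.png

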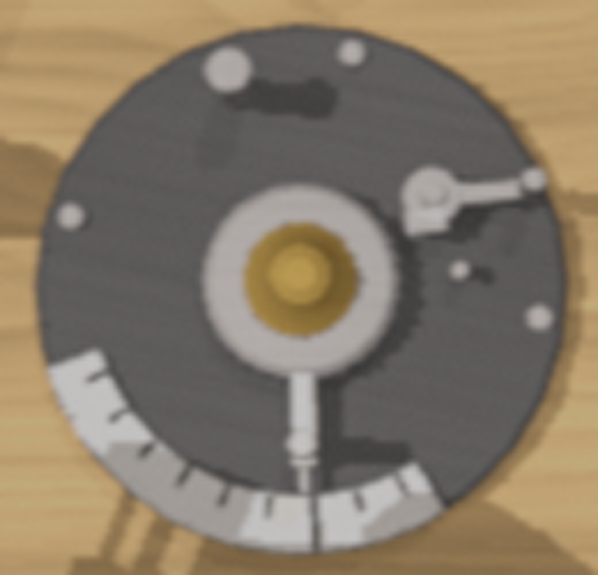

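```bash
python3 - <<'E'
from h import *
g=lambda p,z:toplane("top",crop(p),z)
print(pol(g([[304.5,489]],.033)),pol(g([[300.5,441]],.086)),pol(g([[303,400]],.038)))
# automatic long mark: dark centroid per row on plate; pointer: bright centroid per row
im=cv2.imread("pics/t3.png").astype(float).mean(2)
for y in range(295,315):
    r=im[y,312:324]; w=np.clip(200-r,0,None) if y>=303 else np.clip(r-110,0,None)
    x=312+(w*np.arange(12)).sum()/w.sum(); print(y,round(x,2),r.astype(int), pol(toplane("top",[[x,y]],.025 if y>=303 else .033))[0].round(3))
E
```

```text
[[105.17250742  -3.13359294]] [[82.85178297  3.13944685]] [[60.26400147 -3.13242516]]
295 315.46 [102 140 169 174 173 163 138  90  69  68  67  68] [91.405 -3.14 ]
296 315.36 [ 92 111 137 154 153 127 102  78  68  68  70  75] [93.731  3.141]
297 315.48 [ 87  90 113 148 151 111  87  79  71  69  79  88] [96.063 -3.14 ]
298 315.59 [ 86  88 111 152 157 116  89  82  70  67  81  91] [98.394 -3.137]
299 315.61 [ 86  88 111 152 158 117  91  83  70  68  79  90] [100.72   -3.137]
300 315.66 [ 87  86 109 151 158 118  91  82  69  68  79  88] [103.045  -3.137]
301 316.32 [ 91  86 100 140 149 115  92  87  82  88 100 117] [105.405  -3.122]
302 318.95 [131 124 125 133 133 111 103 117 135 146 154 168] [108.088  -3.066]
303 317.26 [181 180 179 178 167 136 119 155 180 187 187 190] [110.031  -3.104]
304 317.47 [190 189 190 189 178 141 119 162 189 193 193 192] [112.389  -3.101]
305 317.49 [188 188 190 190 178 140 117 161 189 193 192 192] [114.722  -3.101]
306 317.51 [188 189 190 191 180 145 119 160 188 193 192 192] [117.054  -3.102]
307 317.65 [188 189 190 192 187 157 123 157 186 192 192 192] [119.4  -3.1]
308 317.89 [189 190 191 192 189 161 118 143 176 190 193 192] [121.759  -3.096]
309 318.04 [191 191 191 193 189 161 108 131 172 190 192 192] [124.104  -3.095]
310 318.1 [192 192 192 192 189 161 104 127 172 190 192 192] [126.435  -3.095]
311 318.11 [193 192 192 193 190 161 105 125 171 190 193 193] [128.759  -3.095]
312 317.99 [188 188 188 188 184 157 105 126 169 186 189 188] [131.064  -3.099]
313 317.87 [166 166 166 166 164 140  98 117 152 162 161 156] [133.37   -3.102]
314 318.07 [147 148 147 147 146 129 101 106 128 130 122 116] [135.714  -3.099]
```

```bash
python3 - <<'E'
from h import *
p,R=pose(2.75,C,.085,.16,-1); robot.move_ptp(p,R)
p[2]=.072; robot.move_linear(p,velocity=.15,threshold=10)
arc(2.75,2.971,C,.085,.072,-1,v=.04); robot.pause(.3); stat(C)
arc(2.971,2.8,C,.085,.072,-1,v=.08)
p,R=pose(2.8,C,.085,.16,-1); robot.move_linear(p,velocity=.2)
robot.move_ptp([.42,.38,.2],R); stat(C)
im=save("top","t4.png").astype(float).mean(2)
for y in list(range(296,301))+list(range(304,313)):
    r=im[y,312:324]; w=np.clip(185-r,0,None) if y>=303 else np.clip(r-100,0,None)
    x=312+(w*np.arange(12)).sum()/w.sum(); print(y,round(x,2),r.astype(int), pol(toplane("top",[[x,y]],.025 if y>=303 else .033))[0].round(3))
E
```

```text
t 13.34 r 0.0851 a 2.9688 z 0.0720 [-0.2 -0.1 -0.2]
t 15.57 r 0.3460 a 2.0359 z 0.1995 [ 0.1 -0.4  0. ]
296 317.05 [ 92  90  95 119 147 164 156 120  82  69  68  71] [93.857 -3.1  ]
297 317.25 [ 91  88  86  98 136 164 157 110  79  70  69  77] [96.207 -3.097]
298 317.32 [ 90  88  86  94 129 163 158 112  82  72  67  72] [98.541 -3.096]
299 317.34 [ 88  88  86  92 125 161 157 110  87  81  69  68] [100.866  -3.097]
300 317.39 [ 88  87  86  91 122 159 158 111  87  83  69  68] [103.193  -3.097]
304 317.74 [189 189 190 189 177 140 118 161 189 194 193 193] [112.425  -3.095]
305 317.74 [188 188 189 188 177 140 117 161 189 192 192 192] [114.755  -3.096]
306 317.8 [188 188 189 190 180 144 118 161 189 193 192 192] [117.092  -3.096]
307 317.99 [188 189 190 191 187 157 123 158 186 192 192 192] [119.446  -3.093]
308 318.25 [190 190 191 193 189 162 118 143 177 190 192 191] [121.809  -3.09 ]
309 318.33 [191 191 191 193 189 161 108 131 172 190 192 192] [124.146  -3.089]
310 318.34 [192 192 192 193 189 161 104 127 172 190 192 192] [126.47  -3.09]
311 318.34 [192 193 193 193 190 161 105 127 172 191 193 193] [128.791  -3.091]
312 318.35 [187 187 187 187 184 158 105 125 169 186 188 187] [131.113  -3.092]
```

```bash
python3 - <<'E'
from h import *
pv=np.array([.622,.0026])
robot.move_ptp(*pose(-1.1,pv,.05,.17,1,-1)); stat(pv)
p,R=pose(-1.1,pv,.05,.072,1,-1)
if not robot.move_linear(p,velocity=.12,threshold=10) and not arc(-1.1,-1.95,pv,.05,.072,1,-1,v=.04,th=12):
    stat(pv); arc(-1.95,-2.5,pv,.05,.072,1,-1,v=.015,th=6,step=.14)
stat(pv)
save("scene","s5.png")
E
```

```text
t 18.35 r 0.0496 a 5.1877 z 0.1700 [ 0.2  0.3 -0.6]
t 21.58 r 0.0499 a 4.3337 z 0.0720 [-1.  -0.2  0.5]
threshold at -2.3625
t 23.17 r 0.0504 a 3.9900 z 0.0720 [ 3.5 -1.8 -0.6]
```

```bash
python3 - <<'E'
from h import *
pv=np.array([.622,.0026])
arc(-2.293,-2.0,pv,.05,.072,1,-1,v=.06)
p,R=pose(-2.0,pv,.05,.2,1,-1); robot.move_linear(p,velocity=.2)
robot.move_ptp([.42,.38,.2],R); stat(C)
save("top","t6.png")
im=cv2.imread("pics/t6.png"); cv2.imwrite("pics/c6.png",cv2.resize(im[195:320,250:380],None,fx=4.6,fy=4.6,interpolation=cv2.INTER_CUBIC))
im=im.mean(2)
for y in(298,300,305,310):
    r=im[y,312:324]; w=np.clip(185-r,0,None) if y>=303 else np.clip(r-100,0,None)
    x=312+(w*np.arange(12)).sum()/w.sum(); print(y,round(x,2), pol(toplane("top",[[x,y]],.025 if y>=303 else .033))[0].round(3))
E
```

```text
t 26.47 r 0.3465 a 2.0349 z 0.2000 [-0.2 -0.4 -0.4]
298 317.32 [98.541 -3.096]
300 317.41 [103.195  -3.097]
305 317.74 [114.755  -3.096]
310 318.34 [126.47  -3.09]
```

View pics/c6.png

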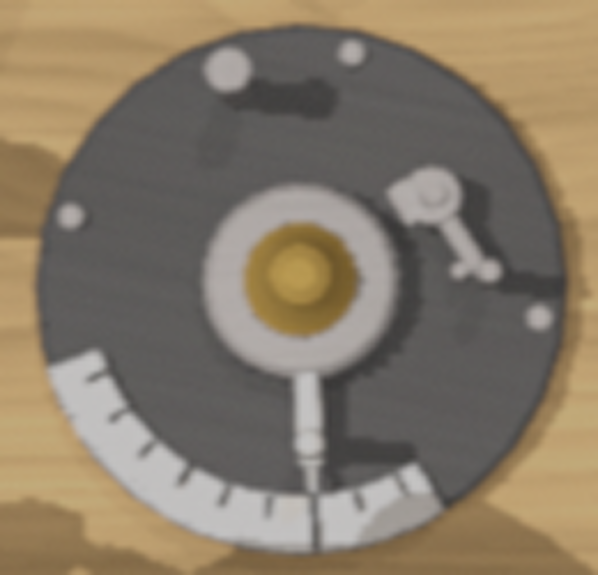

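```bash
python3 - <<'E'
from h import *
pv=np.array([.622,.0026])
print(pol(toplane("top",crop([[489,269]]),.072),pv))
p,R=pose(-2.1,pv,.05,.2,1,-1); robot.move_ptp(p,R)
p[2]=.072; robot.move_linear(p,velocity=.15,threshold=10)
arc(-2.1,-2.22,pv,.05,.072,1,-1,v=.05,th=12); 
arc(-2.22,-2.42,pv,.05,.072,1,-1,v=.012,th=12,step=.2); stat(pv)
arc(-2.29,-2.1,pv,.05,.072,1,-1,v=.06)
p,R=pose(-2.1,pv,.05,.2,1,-1); robot.move_linear(p,velocity=.2)
robot.move_ptp([.42,.38,.2],R); stat(C)
im=save("top","t7.png"); a=cv2.imread("pics/t6.png")[:,:,::-1]
print("clamp region change",np.abs(im.astype(int)-a)[230:262,335:370].max())
im=im.astype(float).mean(2)
for y in(298,300,305,310):
    r=im[y,312:324]; w=np.clip(185-r,0,None) if y>=303 else np.clip(r-100,0,None)
    x=312+(w*np.arange(12)).sum()/w.sum(); print(y,round(x,2), pol(toplane("top",[[x,y]],.025 if y>=303 else .033))[0].round(3))
E
```

```text
[[52.01640424 -2.58276816]]
threshold at -2.42
t 30.23 r 0.0503 a 3.9876 z 0.0721 [ 3.5 -2.5 -1.1]
t 33.23 r 0.3465 a 2.0350 z 0.2000 [ 0.3 -0.3  0.1]
clamp region change 3
298 317.32 [98.54  -3.096]
300 317.39 [103.193  -3.097]
305 317.73 [114.754  -3.096]
310 318.34 [126.47  -3.09]
```

The second push at 12 N met a firm stop at the same angle and the clamp lever did not move. The pointer is still on the mark, so I am handing in.

```bash
python3 -c "
from rig import robot
print(robot.sign_off())"
```

```text
the job is handed in; nothing more can be done
None
```

The job is handed in: in the last top view the pointer was about 0.5 mm off the long mark, the clamp lever was against its stop (a second 12 N push did not move it), and the arm was clear; sign-off returned no verdict.

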